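Set a bar to length against the flip stop of a bench cut-off saw

ROBOT

A 7-joint arm with a two-finger parallel gripper is mounted at the origin on the work surface. World frame = base frame: x ahead of the robot, y to its left, z up, the work surface at z = 0. Lengths are in m, angles in rad, forces in N, time in s.
With the tool pointing down it reaches from about 0.4 to 0.9 m from the base axis. Payload 5.6 kg.
Tool frame: the origin (TCP) lies between the finger pads; the fingertips stand 19 mm ahead of it and the grasp point (between the pads) is the TCP; z points along the fingers, y is the direction in which the jaws open and shut (so a half turn about z gives the same grasp; the last joint's range is limited). The gripper opens to 92 mm and grips with 3 to 60 N. Pads are 20 mm wide; open, the fingers measure 128 mm over their backs; the gripper's body (75 mm by 189 mm) begins 69 mm behind the grasp point.
Start: joints at [1.293, 0.468, -0.012, 1.603, 0.006, 1.071, -0.056], TCP at [0.151, -0.632, 0.234] pointing down, gripper open.
Joint ranges: [-2.53, 2.53], [-0.31, 2.02], [-1.57, 1.55], [0.28, 2.44], [-1.29, 4.43], [0.15, 1.84], [-2.92, 2.92]. Speed limits (rad/s): [2.57, 2.57, 3.14, 3.14, 3.14, 3.14, 3.14].

INTERFACE

Orientations are given as a 3x3 rotation matrix whose columns are the frame's x, y, z axes.
In Python, from station import manip gives the robot as it stands.
- The arm moves only by the tool step_arm, never from a script. Its argument "commands" is a list of rows, each a list of 3 entries, a list of its own where there are three numbers: the shift along the tool's x, y, z in mm, then the turn about the tool's z in rad, then the gripper command: -1 is shut, 1 is fully open, values between are in proportion. A call has 1 to 8 rows; each row shifts and turns the commanded pose from where the row before left it, along the tool's axes as they then stand; what a row does not reach is not made up. A row lasts 1/12 s, in which the tool goes at most 41.7 mm and 7.16 degrees, less where a joint would pass 70% of its speed; a pose out of reach is approached as far as the arm can. A call is refused whole if a number of a shift passes 41.7 or a number of a turn 0.125, either way. A call with a gripper value outside its range is refused whole. The fingers move at their own pace and stop on an object; "squeeze" is the grip in N (left out, the last holds). Time passes only in rows, so rows that do not move let the fingers close. It gives the time, the measured TCP pose, the force and the opening at its end, in the units of the state.
- manip.observe(): the state, without advancing time (a new reading comes with each control period).
- manip.read_camera(name): name is "scene" or "side" or "wrist"; returns (picture, depth): 400x640x3 uint8, red, green, blue; 400x640 float32, m along the optical axis (not along the pixel's ray), 0 where there is no reading.
- manip.calibration(name): a dict with "fx", "fy", "cx", "cy" (pixels), "R" (3x3) and "t" (3): a world point X has camera coordinates R X + t; the wrist camera has in their place "T_tool_cam" (4x4, takes a point from camera to tool coordinates, whose origin is the TCP and whose axes are the flange's). Camera axes: x right, y down, z forward; pixel columns grow to the right and rows downward; lengths in m; the calibration is good to about 2 mm. The wrist camera is an equidistant fisheye: a pixel r from the principal point sees the ray r / f radians off the axis. A picture is of the moment at which its call begins: read the wrist's pose just before it. calibration takes no time and is no camera call.
- manip.job_done(): hands the job in, once; it reports no verdict.
Trained networks look in the newest picture that a camera, given by its name, has taken for a name from the list of things; names that differ only in an ending like _2 or _b are one class to them, and where a whole thing is asked for, a point or a joint stands for the part that bears it (a point fixed in the world has none). Each returns a list of dicts, best first, with "conf" (0 to 1); they miss things now and then, are a little off and sometimes report something else, mostly with a low value. They report only what shows in the picture. A call takes as long as a camera call. They do not tell look-alikes from the thing itself.
- manip.cut_out(camera, thing): "pixels" (400x640 bool, what is visible of it) and "bbox" ([centre column, centre row, width, height] in pixels, round what is visible of it).
The state is a dict: "time": time; "joints": joint angles; "qd": joint speeds; "tau": joint torques, N m; "eef_pos": TCP position; "ee_rot": TCP orientation; "force": force on the tool from outside, world axes, zero at the start; "torque": the same for the moment, N m; "opening": opening from 0.0 (shut) to 1.0 (fully open).
Only numpy, scipy, OpenCV 4.12 (cv2) and the standard library are available. Lean on these libraries where they do the work, as an engineer would, in place of code of your own. Each camera call takes 0.05 s, during which the arm holds its last target. There are 200 camera calls.

TASK

Set up the next cut on the little cut-off saw: swing the red flip stop fully down and leave the blue one up, then square the ivory bar up to the fence and slide it under the spring guide until its end meets the red stop. Press it home there for half a second with between 4 and 10 N at the stop, over and above the guide's drag: less leaves a gap, more shoves the stop off its setting. Leave the bar flat on the bed, flush with the fence and touching the lowered stop, and do not disturb the other things.

Things in the scene. Friction and masses are not known exactly. Their poses are not given: they have to be found in the camera images.
- saw: Bench cut-off saw, fixed: white cabinet under a long flat steel bed, aluminium fence on the side away from the robot. Origin on the table; x points across the bed to the fence, y along the fence in the feed direction (infeed to stops), z up. Bed top at z = 100 mm, from x = -85 to 50 and y = -345 to 275 mm; fence face at x = 20 mm. The blade stays below the bed.
- fence_mid (a point): Point at the foot of the fence face (where it meets the bed), half-way along the fence: x = 20, y = -35, z = 100 mm in the saw's frame. The fence is 600 mm long, 25 mm thick and 34 mm high.
- guide_nose (a point): Front of the spring guide's white nose (radius 20 mm, 20 mm high) that holds stock to the fence; set 21 to 23.5 mm from the fence face with no bar. The 24 mm bar pushes it back (spring 5 to 9 N): entering takes a push of up to 18 N, then it drags steadily with 3 to 15 N by friction. Its grey block lies 41 to 82 mm from the nose's front, towards the robot: y -21 to 21 mm about it, 32 mm high.
- guard_mid (a point): Top centre of the clear blade guard, a 20 mm wide, 4 mm thick plate that bridges bed and fence, its underside 44 mm above the bed; the bar passes under it.
- red_stop: Carriage of the flip stop with the red flag, 26 mm wide, clamped on the fence; either it or the blue one is nearer the infeed. Axes as the saw's. Origin on the bed's surface in the corner between the fence face and the face of the lowered red flag that the bar's end meets: the bar's leading end belongs at y = 0 of this frame. The flag fills y = 0 to 14 mm; carriage top at z = +52 mm.
- red_hinge (a point): Middle of the red flag's hinge pin, which runs along y: at x = +8, y = +7, z = +48 mm in the red_stop frame.
- red_flag (a joint): Red flag, rad: 0 fully down, in the bar's path before the fence, 1.6 to 1.85 up. Stiff hinge (0.035 N m); stays put. L-shaped, 14 mm thick: arm from hinge, 28 x 50 mm blade; down it reaches from 54 to 4 mm above the bed. Up, its outer corner is about 35 mm above and up to 18 mm behind (+x) the hinge: push the corner forward over the hinge, then down; pressing straight down near the hinge binds.
- red_top (a point): Point on the red flag's outer edge, its top when it is down: then at x = -16, y = +7, z = +54 mm in the red_stop frame. The raised flag reaches at most 100 mm above the bed.
- blue_stop: Carriage of the flip stop with the blue flag, the same in all else as the red one. To be left alone with its flag up.
- blue_flag (a joint): Angle of the blue flag in rad: 0 down, about 1.6 to 1.85 up as it starts; leave it up.
- bar_center (a point): Centre of the ivory bar, 24 x 170 x 24 mm, about 115 g, long along its own y axis, which points towards the stops (yaw within 0.25 rad of the saw's); it starts loose on the infeed part of the bed, clear of the fence, so its centre is 12 mm above the bed.
- bar_end (a point): Centre of the leading end face of the ivory bar, 85 mm along y from its centre.
- piece1: Bystander: short ivory cut piece, 24 mm cube, on the far end of the bed. Origin under its centre.
- piece2: Bystander: short ivory cut piece, 24 x 30 x 24 mm, on the far end of the bed. Origin under its centre.
- cast: Bystander: dental cast on the blue mat, 58 x 66 x 35 mm. Origin under its centre.
- articulator: Bystander: steel articulator with casts on the blue mat, 100 x 100 x 120 mm. Origin under its centre.
- beaker: Bystander: clear beaker, 72 mm across, 90 mm high, on the right. Origin under its centre.
- spare_bar: Bystander: pink bar, 24 x 170 x 24 mm, on the table behind the saw. Origin under its centre.
Mind the look-alikes: they are no part of the job. Leave any purple look-alike of the part that bears bar_center alone.

How it is judged:
By the outcome, as a careful person would: the job done as asked, in the order asked, and still so for the second after the job is handed in, with the robot touching nothing.
It also fails if it takes over 70 s, if anything falls off the work surface, if the arm or the gripper's body presses on something with over 40 N, if the wrist force passes 120 N, or if a joint passes its speed limit or range.

## Working session

There is one attempt and no reset: what is moved stays moved. The work goes in short steps, Python scripts to look and compute and a tool call to move; the robot and the scene stay as the last step left them, time stands still between calls to the robot, and variables do not carry over. Pictures are saved under pics/ and viewed, about 8 in all and at most 12, crops included, and the job is handed in when it is done.

Besides the shell and the picture viewer there is one more tool, called after "Emit:" as name(argument=value, ...) on one line, values as JSON. step_arm: Moves the arm, as the interface text tells. Its arguments: {"type":"object","properties":{"commands":{"type":"array","items":{"type":"array"}},"squeeze":{"type":"number"}},"required":["commands"]}

```bash
ls; mkdir -p pics; cat > h.py <<'E'
import numpy as np, cv2
from station import manip
def save(n,p): cv2.imwrite('pics/'+n+'.png',p[:,:,::-1])
def world(cam,d,cols,rows):
    c=manip.calibration(cam); R=np.array(c['R']);t=np.array(c['t'])
    z=d[rows,cols]; P=np.stack([(cols-c['cx'])/c['fx']*z,(rows-c['cy'])/c['fy']*z,z],-1)
    return (P-t)@R
def px(cam,X):
    c=manip.calibration(cam); p=np.array(c['R'])@np.array(X)+np.array(c['t'])
    return c['fx']*p[0]/p[2]+c['cx'],c['fy']*p[1]/p[2]+c['cy']
E
python3 - <<'E'
from h import *
s=manip.observe(); print({k:np.round(v,3) for k,v in s.items()})
for n in('scene','side'):
    p,d=manip.read_camera(n); save(n+'0',p); np.savez('pics/'+n+'0.npz',p=p,d=d)
    c=manip.calibration(n); R=np.array(c['R']); print(n,c['fx'],'pos',-R.T@np.array(c['t']),'fwd',R[2])
    for th in('saw','bar_center','red_stop','red_flag','blue_stop','blue_flag','guide_nose','guard_mid','spare_bar'):
        for r in manip.cut_out(n,th)[:3]:
            m=r['pixels']&(d>0); rr,cc=np.nonzero(m)
            if len(rr)==0: continue
            w=world(n,d,cc,rr); print(th,round(r['conf'],2),np.round(r['bbox']),np.round(np.median(w,0),3),np.round(np.percentile(w,2,axis=0),3),np.round(np.percentile(w,98,axis=0),3))
E
```

```text
pics
{'time': np.float64(0.0), 'joints': array([ 1.293,  0.468, -0.012,  1.604,  0.006,  1.071, -0.056]), 'qd': array([-0.002,  0.   ,  0.   , -0.   , -0.002,  0.001, -0.001]), 'tau': array([ 1.0000e-03, -5.2058e+01, -1.2000e-02, -2.4375e+01, -5.7000e-02,
        1.7000e-02,  0.0000e+00]), 'eef_pos': array([ 0.151, -0.632,  0.233]), 'ee_rot': array([[ 0.973,  0.233, -0.001],
       [ 0.233, -0.973,  0.002],
       [-0.   , -0.002, -1.   ]]), 'force': array([0.456, 0.423, 0.171]), 'torque': array([-0.037,  0.033, -0.049]), 'opening': np.float64(0.997)}
scene 478.8134650198908 pos [1.79314553 0.17054473 0.8806479 ] fwd [-0.84083962 -0.12161834 -0.52744451]
saw 0.69 [319. 202. 197.  79.] [0.547 0.024 0.098] [ 0.411 -0.326  0.006] [0.646 0.26  0.139]
bar_center 0.89 [261. 170.  50.  15.] [ 0.441 -0.209  0.122] [ 0.25  -0.305  0.023] [ 0.498 -0.142  0.135]
red_stop 0.67 [356. 178.   9.  24.] [0.539 0.096 0.154] [0.487 0.082 0.131] [0.577 0.107 0.191]
red_stop 0.25 [319. 203. 195.  70.] [0.549 0.022 0.098] [ 0.416 -0.324  0.011] [0.647 0.254 0.138]
red_flag 0.53 [357. 173.   6.  18.] [0.53
[... 1058 characters left out ...]
red_stop 0.63 [329. 174.  39.  20.] [ 0.751 -0.269  0.022] [ 0.712 -0.347  0.002] [ 0.8   -0.199  0.031]
red_stop 0.59 [321. 220.  20.  19.] [0.526 0.102 0.168] [ 0.49  -0.035  0.006] [0.649 0.109 0.194]
red_flag 0.58 [323. 220.  17.  12.] [0.513 0.102 0.183] [0.489 0.088 0.149] [0.539 0.108 0.194]
blue_stop 0.82 [301. 234.  25.  14.] [0.535 0.176 0.17 ] [0.498 0.082 0.075] [0.607 0.183 0.194]
guide_nose 0.62 [350. 231.  21.  18.] [0.438 0.039 0.125] [0.411 0.013 0.102] [0.486 0.059 0.147]
guard_mid 0.63 [348. 228. 147. 123.] [0.469 0.057 0.102] [ 0.383 -0.316  0.003] [0.61  0.273 0.147]
spare_bar 0.55 [332. 174.  36.  16.] [ 0.746 -0.275  0.023] [ 0.711 -0.348  0.007] [ 0.785 -0.198  0.031]
```

```bash
python3 - <<'E'
from h import *
a=np.load('pics/scene0.npz')['p'][140:260,200:440]; b=np.load('pics/side0.npz')['p'][130:310,240:460]
a=cv2.resize(a,(720,360),interpolation=3); save('a',a)
save('b',cv2.resize(b,(720,589),interpolation=3))
E
```

```text
(no output)
```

View pics/a.png

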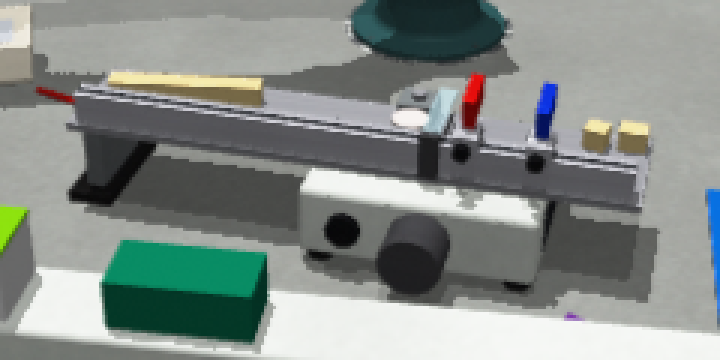

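View pics/b.png

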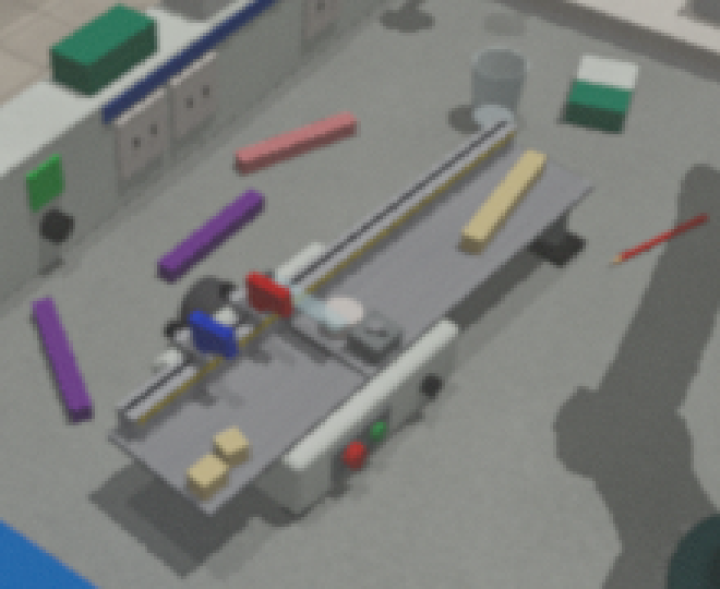

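The ivory bar lies on the infeed part of the bed, at about (396,189) in the side image. The purple bars lie on the table at about (305,202) and (258,240), so they are the look-alikes. The red stop at (321,220) is nearer the infeed than the blue one at (301,234), and both flags are up. Next I fit the geometry.

```bash
cat > fit.py <<'E'
from h import *
def report(Wl):
  for name,W in Wl:
    # fence top: height band; long line
    m=(W[:,2]>.129)&(W[:,2]<.140)&(W[:,0]>.38)&(W[:,0]<.68)&(abs(W[:,1])<.36)
    F=W[m]
    v=cv2.fitLine(F[:,:2].astype(np.float32),cv2.DIST_HUBER,0,.005,.005).ravel()
    d=v[:2]*np.sign(v[1]); n=np.array([d[1],-d[0]])
    for _ in range(3):
        s=(F[:,:2]-v[2:])@n; k=abs(s-np.median(s))<.016; F=F[k]
        c=F[:,:2].mean(0); u=np.linalg.svd(F[:,:2]-c,full_matrices=False)[2][0]; u*=np.sign(u[1]); n=np.array([u[1],-u[0]]); v=np.r_[u,c]
    s=(F[:,:2]-c)@n; l=F[:,:2]@u
    print(name,'fence n',len(F),'yaw',np.arctan2(-u[0],u[1]),'c',c,'nrange',np.percentile(s,[1,5,50,95,99]),'l',np.percentile(l,[.5,99.5]),'z',np.median(F[:,2]))
    m=(abs(W[:,2]-.1)<.004)&(((W[:,:2]-c)@n)<0)&(((W[:,:2]-c)@n)>-.13)&(abs((W[:,:2]-c)@u)<.34)
    B=W[m]; print(' bed z',np.median(B[:,2]),'n',np.percentile((B[:,:2]-c)@n,[1,99]),'l',np.percentile(B[:,:2]@u,[.5,99.5]))
if __name__=='__main__':
  L=[]
  for nm in('scene','side'):
    d=np.load('pics/%s0.npz'%nm)['d']; r,c=np.nonzero(d>0); L.append((nm,world(nm,d,c,r)))
  np.set_printoptions(precision=4,suppress=True); report(L)
E
python3 fit.py; python3 - <<'E'
from h import *
np.set_printoptions(precision=4,suppress=True); print(manip.calibration('wrist'))
E
```

```text
scene fence n 858 yaw -0.10903030105968478 c [ 0.5268 -0.0366] nrange [-0.0147 -0.0134  0.0011  0.0107  0.014 ] l [-0.2729  0.3216] z 0.1341872945772556
 bed z 0.10036028731849575 n [-0.1242 -0.0054] l [-0.2832  0.3333]
side fence n 819 yaw -0.10004150933982203 c [ 0.5182 -0.0298] nrange [-0.0117 -0.0107 -0.0007  0.0127  0.0146] l [-0.276  0.319] z 0.13531257639254715
 bed z 0.10137799909121595 n [-0.1148 -0.0073] l [-0.2865  0.3296]
{'fx': 309.70691628693146, 'fy': 309.70691628693146, 'cx': 322.673167340427, 'cy': 193.18040726528693, 'T_tool_cam': array([[ 0.0005, -0.9712, -0.2384,  0.0675],
       [ 1.    ,  0.0003,  0.0007, -0.0008],
       [-0.0006, -0.2384,  0.9712, -0.1513],
       [ 0.    ,  0.    ,  0.    ,  1.    ]])}
```

Emit:
step_arm(commands=[[[0, 0, 0], [0, 0, 0.12], 1], [[0, 0, 0], [0, 0, 0.12], 1], [[0, 0, 0], [0, 0, 0.0], 1]])

```text
$.commands[0][1]: bad value
```

Emit:
step_arm(commands=[[[0, 0, -20], 0.113, 1], [[0, 0, -20], 0.113, 1], [[0, 0, -20], 0.113, 1], [[17.7, -28.9, -5], 0, 1], [[17.7, -28.9, -5], 0, 1], [[17.7, -28.9, -5], 0, 1], [[17.7, -28.9, -5], 0, 1], [[17.7, -28.9, -5], 0, 1]])

```text
time: 1.67
eef_pos: [0.255, -0.4963, 0.319]
ee_rot: [[0.995, -0.104, 0.0], [-0.104, -0.995, -0.0], [0.0, 0.0, -1.0]]
force: [0.3, -0.1, -0.5]
opening: 1.0
```

Emit:
step_arm(commands=[[[17.7, -28.9, -2], 0, 1], [[17.7, -28.9, -2], 0, 1], [[17.7, -28.9, -2], 0, 1], [[17.7, -28.9, -2], 0, 1], [[17.7, -28.9, 0], 0, 1], [[17.7, -28.9, 0], 0, 1], [[17.7, -28.9, 0], 0, 1], [[0, 0, 0], 0, 1]])

```text
time: 2.33
eef_pos: [0.4029, -0.3031, 0.327]
ee_rot: [[0.996, -0.094, 0.002], [-0.094, -0.996, 0.002], [0.002, -0.002, -1.0]]
force: [-0.1, 0.8, 0.9]
opening: 1.0
```

```bash
cat >> h.py <<'E'
def wcloud(name):
    s=manip.observe(); p,d=manip.read_camera('wrist'); save(name,p)
    c=manip.calibration('wrist'); T=np.array(c['T_tool_cam'])
    r,q=np.mgrid[0:400,0:640]; dx=q-c['cx'];dy=r-c['cy']; rad=np.hypot(dx,dy)+1e-9; th=rad/c['fx']
    f=np.tan(np.minimum(th,1.5))/rad
    P=np.stack([dx*f*d,dy*f*d,d],-1)@T[:3,:3].T+T[:3,3]
    W=P@np.array(s['ee_rot']).T+np.array(s['eef_pos'])
    W[(d<=0)|(th>1.3)]=np.nan
    return p,W
E
python3 - <<'E'
from h import *
from fit import report
np.set_printoptions(precision=4,suppress=True)
s=manip.observe(); print(s['eef_pos'],s['ee_rot'][:,0],s['time'])
p,W=wcloud('w1'); np.savez('pics/w1.npz',p=p,W=W)
report([('w',W[np.isfinite(W[...,0])])])
for th in('bar_center','red_stop','red_flag','blue_flag','guide_nose'):
    for r in manip.cut_out('wrist',th)[:2]:
        w=W[r['pixels']&np.isfinite(W[...,0])]
        if len(w): print(th,round(r['conf'],2),np.round(r['bbox']),np.median(w,0),np.percentile(w,2,axis=0),np.percentile(w,98,axis=0))
E
```

```text
[ 0.4029 -0.3031  0.327 ] [ 0.9956 -0.0937  0.0023] 2.3333
w fence n 5903 yaw -0.10791451481951309 c [ 0.5072 -0.1632] nrange [-0.0127 -0.0115 -0.      0.0115  0.0125] l [-0.2734  0.2069] z 0.13420190144662825
 bed z 0.10010269835255656 n [-0.1161 -0.0127] l [-0.2837  0.2251]
bar_center 0.66 [259. 157. 135.  43.] [ 0.4342 -0.2313  0.1241] [ 0.4193 -0.3071  0.1166] [ 0.4486 -0.146   0.1257]
bar_center 0.63 [ 11. 142.  22.  32.] [0.5255 0.1661 0.1787] [0.5008 0.1618 0.1508] [0.5479 0.1783 0.1916]
red_stop 0.6 [ 37. 123.  31.  62.] [0.5266 0.0911 0.166 ] [0.4916 0.0813 0.1376] [0.5712 0.1056 0.1905]
red_flag 0.66 [ 35. 135.  22.  34.] [0.5172 0.0921 0.1778] [0.4912 0.0884 0.1513] [0.5399 0.1036 0.1909]
blue_flag 0.84 [ 11. 142.  21.  33.] [0.5244 0.1662 0.1783] [0.4992 0.1618 0.1517] [0.5472 0.1783 0.1918]
guide_nose 0.79 [ 94. 166.  32.  56.] [0.4473 0.023  0.1231] [0.4129 0.0112 0.1045] [0.4896 0.0523 0.1321]
```

View pics/w1.png

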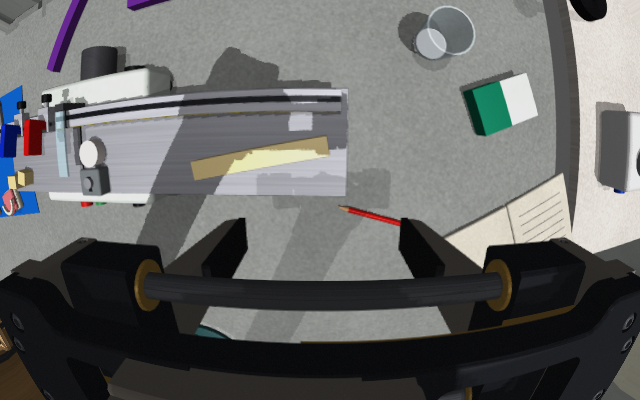

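Emit:
step_arm(commands=[[[0, 0, 0], 0, -1], [[0, 0, 0], 0, -1]])

```text
time: 2.8
eef_pos: [0.398, -0.3102, 0.3265]
ee_rot: [[0.994, -0.106, -0.0], [-0.106, -0.994, -0.0], [-0.0, 0.0, -1.0]]
force: [0.3, 0.2, 0.3]
opening: 0.876
```

Emit:
step_arm(commands=[[[9.4, -29.5, 0], 0.002, -1], [[9.4, -29.5, 0], 0, -1], [[9.4, -29.5, 0], 0, -1], [[9.4, -29.5, 0], 0, -1], [[9.4, -29.5, 0], 0, -1], [[9.4, -29.5, 0], 0, -1], [[9.4, -29.5, 0], 0, -1]])

```text
time: 3.38
eef_pos: [0.4861, -0.1101, 0.3267]
ee_rot: [[0.994, -0.107, 0.0], [-0.107, -0.994, -0.0], [0.0, 0.0, -1.0]]
force: [0.2, -0.8, -0.7]
opening: 0.369
```

Emit:
step_arm(commands=[[[9.4, -29.5, 2], 0, -1], [[9.4, -29.5, 2], 0, -1], [[9.4, -29.5, 4], 0, -1], [[9.4, -29.5, 4], 0, -1], [[9.4, -29.5, 4], 0, -1], [[9.4, -29.5, 4], 0, -1], [[0, 0, 0], 0, -1], [[0, 0, 0], 0, -1]])

```text
time: 4.05
eef_pos: [0.5607, 0.0604, 0.3059]
ee_rot: [[0.995, -0.103, -0.001], [-0.103, -0.995, 0.001], [-0.001, -0.0, -1.0]]
force: [0.0, -1.0, 0.5]
opening: 0.005
```

```bash
cat >> h.py <<'E'
YAW=-.1079; N=np.array([np.cos(YAW),np.sin(YAW)]); U=np.array([-np.sin(YAW),np.cos(YAW)])
def saw(W): return np.stack([W[...,:2]@N-.4893,W[...,:2]@U-.0615,W[...,2]-.1],-1)*1e3
E
python3 - <<'E'
from h import *
from fit import report
np.set_printoptions(precision=4,suppress=True)
s=manip.observe(); print(s['eef_pos'],s['ee_rot'][:,0],s['time'],s['opening'],'saw',saw(s['eef_pos']))
p,W=wcloud('w2'); np.savez('pics/w2.npz',p=p,W=W)
report([('w',W[np.isfinite(W[...,0])])])
S=saw(W)
for th in('red_stop','red_flag','blue_stop','blue_flag','guide_nose','guard_mid'):
    for r in manip.cut_out('wrist',th)[:2]:
        w=S[r['pixels']&np.isfinite(W[...,0])]
        if len(w): print(th,round(r['conf'],2),np.round(r['bbox']),np.round(np.percentile(w,[2,50,98],axis=0),1).tolist())
W1=np.load('pics/w1.npz')['W'];S1=saw(W1)
b=S1[(S1[...,2]>20)&(S1[...,2]<28)&(S1[...,0]>-85)&(S1[...,0]<15)&(S1[...,1]<-120)&(S1[...,1]>-345)]
print('bar',cv2.minAreaRect(b[:,:2].astype(np.float32)),b.mean(0),len(b))
E
```

```text
[0.5607 0.0604 0.3059] [ 0.9947 -0.1032 -0.0013] 4.05 0.00492667163264432 saw [ 61.6149  58.9682 205.9357]
w fence n 7692 yaw -0.10620507537122072 c [ 0.5244 -0.0157] nrange [-0.0131 -0.0118  0.0002  0.0114  0.0118] l [-0.2701  0.3205] z 0.13443809793157013
 bed z 0.10038425787844552 n [-0.1078 -0.025 ] l [-0.2758  0.3311]
red_stop 0.81 [293. 210.  26.  81.] [[9.0, 77.9, 13.4], [38.5, 91.2, 52.4], [73.4, 104.5, 89.0]]
red_flag 0.76 [290. 231.  17.  38.] [[7.6, 84.3, 51.8], [29.6, 92.2, 86.1], [38.5, 98.5, 89.4]]
blue_stop 0.82 [225. 214.  38.  84.] [[4.2, 153.0, 40.3], [35.4, 161.9, 53.1], [72.8, 175.5, 90.5]]
blue_flag 0.81 [218. 233.  28.  47.] [[1.7, 158.6, 54.4], [22.6, 162.0, 85.4], [38.9, 172.2, 90.8]]
blue_flag 0.16 [614. 137.  51.  36.] [[113.6, -517.8, -94.2], [143.2, -462.5, -35.9], [173.5, -450.2, -9.0]]
guide_nose 0.75 [361. 240.  23.  21.] [[-23.2, 1.6, 6.2], [-9.7, 13.2, 22.9], [-1.7, 25.4, 24.5]]
guide_nose 0.27 [179. 266.  25.  16.] [[-69.7, 236.3, 2.0], [-54.1, 247.5, 20.3], [-49.8, 265.4, 25.3]]
guard_mid 0.86 [376. 188. 438. 172.] [[-59.2, -312.1, -50.3], [40.4, 7.4, 0.3], [131.8, 255.6, 43.1]]
guard_mid 0.72 [ 64. 179.  82.  83.] [[4.9, 451.6, -95.9], [59.6, 483.5, -5.8], [110.2, 558.1, 16.5]]
bar ((-34.11336135864258, -239.39268493652344), (24.966833114624023, 170.0256805419922), 10.320858001708984) [ -33.2071 -243.3755   24.1298] 2798
```

View pics/w2.png

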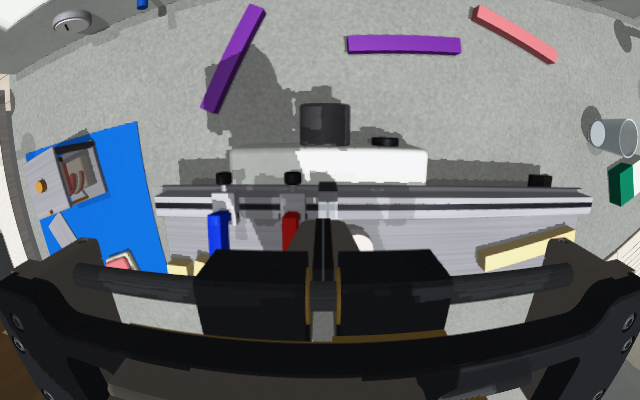

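Emit:
step_arm(commands=[[[8.2, -16, 0], 0, -1], [[8.2, -16, 0], 0, -1], [[0, 0, 30], 0, -1], [[0, 0, 30], 0, -1], [[0, 0, 0], 0, -1], [[0, 0, 0], 0, -1]])

```text
time: 4.9
eef_pos: [0.5796, 0.0883, 0.2458]
ee_rot: [[0.994, -0.107, -0.003], [-0.107, -0.994, -0.001], [-0.003, 0.001, -1.0]]
force: [-0.1, 1.0, 0.3]
opening: 0.006
```

```bash
cat > st.py <<'E'
from h import *
s=manip.observe(); print(round(float(s['time']),2),'saw',np.round(saw(s['eef_pos']),1),'yaw',np.round(np.arctan2(s['ee_rot'][1,0],s['ee_rot'][0,0])-YAW,4),'F saw',np.round(np.r_[s['force'][:2]@N,s['force'][:2]@U,s['force'][2]],1),np.round(s['torque'],2))
E
python3 st.py
```

```text
4.9 saw [ 77.4  88.7 145.8] yaw 0.0009 F saw [-0.3  1.   0.3] [ 0.02 -0.01  0.02]
```

Emit:
step_arm(commands=[[[0, -2.5, 28], 0, -1], [[0, 0, 28], 0, -1], [[0, 0, 0], 0, -1], [[-10, 0, 0], 0, -1], [[-10, 0, 0], 0, -1], [[-8, 0, 0], 0, -1], [[0, 0, 0], 0, -1]])

```text
time: 5.48
eef_pos: [0.5517, 0.0952, 0.1927]
ee_rot: [[0.994, -0.105, 0.002], [-0.105, -0.994, -0.0], [0.002, 0.0, -1.0]]
force: [0.4, 0.5, 0.1]
opening: 0.01
```

```bash
python3 st.py
```

```text
5.48 saw [49.  92.6 92.7] yaw 0.0029 F saw [0.4 0.5 0.1] [ 0.01 -0.    0.01]
```

Emit:
step_arm(commands=[[[-9, 0, 1], 0, -1], [[-9, 0, 1], 0, -1], [[-9, 0, 1], 0, -1], [[-9, 0, 0], 0, -1], [[0, 0, 0], 0, -1], [[0, 0, 0], 0, -1]])

```text
time: 5.98
eef_pos: [0.5157, 0.0984, 0.1872]
ee_rot: [[0.994, -0.106, -0.002], [-0.106, -0.994, -0.001], [-0.002, 0.001, -1.0]]
force: [0.4, -0.4, 0.3]
opening: 0.004
```

```bash
python3 st.py
```

```text
5.98 saw [12.8 91.8 87.2] yaw 0.0022 F saw [ 0.4 -0.4  0.3] [ 0.04  0.03 -0.01]
```

Emit:
step_arm(commands=[[[-9, 0, 0], 0, -1], [[-3, 0, 5], 0, -1], [[0, 0, 5], 0, -1], [[0, 0, 4], 0, -1], [[0, 0, 0], 0, -1], [[0, 0, 0], 0, -1]])

```text
time: 6.48
eef_pos: [0.5044, 0.0997, 0.1734]
ee_rot: [[0.994, -0.106, -0.002], [-0.106, -0.994, -0.0], [-0.002, 0.001, -1.0]]
force: [-3.6, -1.1, 6.7]
opening: 0.006
```

```bash
python3 st.py
```

```text
6.48 saw [ 1.4 92.  73.4] yaw 0.0017 F saw [-3.5 -1.5  6.7] [-0.02  0.79 -0.03]
```

Emit:
step_arm(commands=[[[0, 0, 1], 0, -1], [[0, 0, 0], 0, -1], [[0, 0, 0], 0, -1]])

```text
time: 6.73
eef_pos: [0.5044, 0.0997, 0.1733]
ee_rot: [[0.994, -0.106, -0.002], [-0.106, -0.994, -0.001], [-0.002, 0.001, -1.0]]
force: [-5.7, -0.4, 13.9]
opening: 0.003
```

```bash
python3 st.py
```

```text
6.73 saw [ 1.4 92.  73.3] yaw 0.0016 F saw [-5.6 -1.  13.9] [-0.24  1.43  0.04]
```

Emit:
step_arm(commands=[[[0, 0, -30], 0, -1], [[0, 0, -30], 0, -1], [[0, 30, -30], 0, -1], [[0, 30, -15], 0, -1], [[0, 30, 0], 0, 1], [[0, 30, 0], 0, 1], [[0, 0, 0], 0, 1], [[0, 0, 0], 0, 1]])

```text
time: 7.4
eef_pos: [0.4922, -0.0209, 0.2765]
ee_rot: [[0.994, -0.11, -0.001], [-0.11, -0.994, -0.0], [-0.001, 0.0, -1.0]]
force: [0.7, 0.1, 0.1]
opening: 0.27
```

```bash
python3 st.py; python3 - <<'E'
from h import *
p,W=wcloud('w3'); S=saw(W); np.savez('pics/w3.npz',p=p,W=W)
for th in('red_stop','red_flag','blue_flag','guide_nose'):
    for r in manip.cut_out('wrist',th)[:1]:
        w=S[r['pixels']&np.isfinite(W[...,0])]
        if len(w): print(th,round(r['conf'],2),np.round(r['bbox']),np.round(np.percentile(w,[2,50,98],axis=0),1).tolist())
k=(abs(S[...,2]-34)<3)&(S[...,0]>5)&(S[...,0]<60)&(S[...,1]>-330)&(S[...,1]<70)
f=S[k]
for a in range(-320,60,40):
    q=f[(f[:,1]>a)&(f[:,1]<a+40)]; print(a,len(q),np.round(np.percentile(q[:,0],[3,97]),1) if len(q)>20 else '')
save('w3c',cv2.resize(p[150:300,140:440],(800,400),interpolation=2))
E
```

```text
7.4 saw [  2.3 -29.3 176.5] yaw -0.0024 F saw [0.7 0.1 0.1] [0.04 0.03 0.02]
red_stop 0.65 [201. 162.  38.  88.] [[-7.3, 78.3, 11.9], [29.2, 87.0, 51.7], [71.2, 103.3, 55.0]]
red_flag 0.67 [206. 182.  29.  45.] [[-8.2, 84.0, 9.1], [7.7, 86.3, 53.1], [32.5, 96.9, 55.3]]
blue_flag 0.75 [125. 190.  36.  52.] [[-9.0, 158.2, 52.5], [15.8, 159.8, 83.7], [38.1, 172.0, 92.5]]
guide_nose 0.58 [276. 216.  36.  59.] [[-55.8, 1.5, 5.0], [-21.4, 22.7, 23.1], [-2.5, 39.2, 27.0]]
-320 486 [21.8 45.4]
-280 563 [21.8 44.9]
-240 686 [21.1 44.8]
-200 801 [20.8 45. ]
-160 932 [21.  44.9]
-120 1032 [20.6 45. ]
-80 1097 [21.2 45.2]
-40 1073 [21.4 44.6]
0 1039 [20.8 44.3]
40 243 [21.2 49.3]
```

View pics/w3c.png

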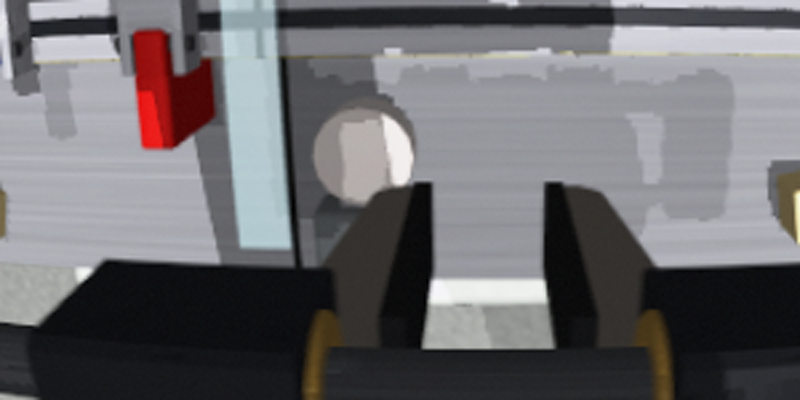

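```bash
python3 - <<'E'
from h import *
S1=saw(np.load('pics/w1.npz')['W'])
b=S1[(S1[...,2]>21)&(S1[...,2]<27)&(S1[...,0]>-85)&(S1[...,0]<15)&(S1[...,1]<-120)&(S1[...,1]>-345)]
(cx,cy),wh,a=cv2.minAreaRect(b[:,:2].astype(np.float32)); P=cv2.boxPoints(((cx,cy),wh,a)); print(np.round(P,1))
u=np.linalg.svd(b[:,:2]-b[:,:2].mean(0),full_matrices=False)[2][0]; print(u)
E
```

```text
[[ -61.6 -158. ]
 [ -31.2 -325.3]
 [  -6.6 -320.8]
 [ -37.1 -153.5]]
[ 0.17922146 -0.98380876]
```

Emit:
step_arm(commands=[[[-11, 26.5, 0], 0, 1], [[-11, 26.5, 0], 0, 1], [[-11, 26.5, 10], 0, 1], [[-11, 26.5, 10], 0, 1], [[-11, 26.5, 10], 0, 1], [[-11, 26.5, 10], 0, 1], [[-11, 26.5, 10], 0, 1], [[-11, 26.5, 10], 0, 1]])

```text
time: 8.32
eef_pos: [0.3821, -0.2209, 0.2166]
ee_rot: [[0.995, -0.104, 0.0], [-0.104, -0.995, -0.0], [0.0, 0.0, -1.0]]
force: [-0.1, -0.9, -0.1]
opening: 0.997
```

Emit:
step_arm(commands=[[[0, 0, 10], 0, 1], [[0, 0, 0], 0, 1], [[0, 0, 0], 0, 1]])

```text
time: 8.57
eef_pos: [0.3829, -0.2194, 0.2068]
ee_rot: [[0.995, -0.104, -0.001], [-0.104, -0.995, 0.001], [-0.001, -0.001, -1.0]]
force: [0.8, 0.8, 0.8]
opening: 1.0
```

```bash
python3 st.py
```

```text
8.57 saw [ -85.  -238.3  106.8] yaw 0.0034 F saw [0.7 0.9 0.8] [ 0.02  0.02 -0.02]
```

Emit:
step_arm(commands=[[[-2, 0, 25], 0.003, 1], [[0, 0, 25], 0, 1], [[0, 0, 20], 0, 1], [[0, 0, 11], 0, 1], [[0, 0, 0], 0, 1], [[0, 0, 0], 0, 1]])

```text
time: 9.07
eef_pos: [0.3815, -0.2192, 0.1263]
ee_rot: [[0.994, -0.106, 0.0], [-0.106, -0.994, 0.001], [0.0, -0.001, -1.0]]
force: [-0.5, 0.1, 0.5]
opening: 1.0
```

```bash
python3 st.py
```

```text
9.07 saw [ -86.4 -238.3   26.3] yaw 0.0014 F saw [-0.5  0.   0.5] [ 0.03 -0.01 -0.  ]
```

Emit:
step_arm(commands=[[[8, 0, 0], 0, 1], [[6, 0, 0], 0, 1], [[6, 0, 0], 0, 1], [[6, 0, 0], 0, 1], [[6, 0, 0], 0, 1], [[6, 0, 0], 0, 1], [[6, 0, 0], 0, 1], [[6, 0, 0], 0, 1]])

```text
time: 9.73
eef_pos: [0.4305, -0.2259, 0.126]
ee_rot: [[0.994, -0.109, -0.001], [-0.109, -0.994, 0.0], [-0.001, 0.0, -1.0]]
force: [-1.5, 0.5, 1.8]
opening: 0.999
```

Emit:
step_arm(commands=[[[5, 0, 0], 0, 1], [[5, 0, 0], 0, 1], [[4, 0, 0], 0, 1], [[3, 0, 0], 0, 1], [[1, 0, 0], 0, 1], [[0, 0, 0], 0, 1], [[0, 0, 0], 0, 1]])

```text
time: 10.32
eef_pos: [0.448, -0.2278, 0.126]
ee_rot: [[0.994, -0.109, 0.0], [-0.109, -0.994, -0.0], [0.0, 0.0, -1.0]]
force: [0.1, 0.7, 0.5]
opening: 0.999
```

```bash
python3 st.py
```

```text
10.32 saw [ -19.3 -239.8   26. ] yaw -0.0013 F saw [0.  0.7 0.5] [ 0.03 -0.01  0.01]
```

Emit:
step_arm(commands=[[[3, 0, 0], 0, 1], [[2, 0, 0], 0, 1], [[1, 0, 0], 0, 1], [[0, 0, 0], 0, 1], [[0, 0, 0], 0, 1]])

```text
time: 10.73
eef_pos: [0.4532, -0.2285, 0.1259]
ee_rot: [[0.994, -0.109, -0.002], [-0.109, -0.994, 0.0], [-0.002, 0.0, -1.0]]
force: [-3.8, -0.0, 1.7]
opening: 0.996
```

```bash
python3 st.py
```

```text
10.73 saw [ -14.1 -239.9   25.9] yaw -0.0014 F saw [-3.7 -0.4  1.7] [0.11 0.8  0.21]
```

Emit:
step_arm(commands=[[[0.8, 0, 0], 0, 1], [[0, 0, 0], 0, 1], [[0, 0, 0], 0, 1]])

```text
time: 10.98
eef_pos: [0.4533, -0.2285, 0.1259]
ee_rot: [[0.994, -0.109, -0.003], [-0.109, -0.994, 0.0], [-0.003, 0.0, -1.0]]
force: [-6.6, -0.2, 4.9]
opening: 0.999
```

```bash
python3 st.py
```

```text
10.98 saw [ -14.  -239.9   25.9] yaw -0.0012 F saw [-6.5 -0.9  4.9] [0.26 1.37 0.24]
```

Emit:
step_arm(commands=[[[-4, 0, 0], 0, 1], [[-12, 0, 0], 0, 1], [[-12, 0, 0], 0, 1], [[0, 0, -25], 0, 1], [[0, 0, -30], 0, 1], [[0, 0, -20], 0, -1], [[0, 0, 0], 0, -1]])

```text
time: 11.57
eef_pos: [0.4302, -0.2266, 0.2053]
ee_rot: [[0.994, -0.109, 0.009], [-0.109, -0.994, -0.004], [0.01, 0.003, -1.0]]
force: [-0.3, -1.0, -0.7]
opening: 0.876
```

```bash
python3 st.py;cat > bar.py <<'E'
from h import *
import sys
p,W=wcloud(sys.argv[1]); S=saw(W)
b=S[(S[...,2]>21)&(S[...,2]<27)&(S[...,0]>-60)&(S[...,0]<30)&(S[...,1]<84)&(S[...,1]>-345)]
n,lab,st,_=cv2.connectedComponentsWithStats(((S[...,2]>20.5)&(S[...,2]<28)&(S[...,0]>-60)&(S[...,0]<22)&(S[...,1]<120)&(S[...,1]>-345)).astype(np.uint8))
i=1+np.argmax(st[1:,4]); q=S[lab==i]
print(len(q),np.round(cv2.boxPoints(cv2.minAreaRect(q[:,:2].astype(np.float32))),1).tolist(),np.round(np.percentile(q,[1,99],axis=0),1).tolist())
for a in range(-340,90,30):
    m=q[(q[:,1]>a)&(q[:,1]<a+30)]
    f=S[(abs(S[...,2]-34)<2.5)&(S[...,0]>10)&(S[...,0]<60)&(S[...,1]>a)&(S[...,1]<a+30)]
    if len(m)>30: print(a,np.round(np.percentile(m[:,0],[2,98]),1),np.round(np.percentile(f[:,0],[2,98]),1) if len(f) else '')
E
python3 bar.py w4
```

```text
11.57 saw [ -37.2 -240.4  105.3] yaw -0.0015 F saw [-0.2 -1.1 -0.7] [ 0.01 -0.03  0.  ]
6459 [[-3.700000047683716, -326.5], [20.200000762939453, -326.5], [20.5, -156.3000030517578], [-3.299999952316284, -156.3000030517578]] [[-3.1, -324.4, 22.6], [19.7, -159.0, 25.8]]
-340 [-3.  19.8] [21.1 44.9]
-310 [-3.2 19.7] [21. 45.]
-280 [-2.8 20. ] [21.2 45. ]
-250 [-2.8 19.2] [21.  44.9]
-220 [-2.7 18.9] [20.6 45.1]
-190 [-2.8 19.1] [20.5 45.1]
-160 [-2.6 18.8] [20.8 45.2]
```

Emit:
step_arm(commands=[[[8.6, 27, 0], -0.002, -1], [[8.6, 27, 0], 0, -1], [[8.6, 27, 0], 0, -1], [[8.6, 27, 0], 0, -1], [[8.6, 27, 0], 0, -1], [[0, 0, 0], 0, -1], [[0, 0, 0], 0, -1]])

```text
time: 12.2
eef_pos: [0.4546, -0.3652, 0.1992]
ee_rot: [[0.994, -0.11, -0.001], [-0.11, -0.994, 0.001], [-0.001, -0.001, -1.0]]
force: [0.7, 0.4, -0.7]
opening: 0.326
```

```bash
python3 st.py
```

```text
12.2 saw [   2.  -375.6   99.2] yaw -0.0019 F saw [ 0.6  0.5 -0.7] [ 0.13  0.03 -0.03]
```

Emit:
step_arm(commands=[[[4, 0, 20], -0.002, -1], [[0, 0, 20], 0, -1], [[0, 0, 20], 0, -1], [[0, 0, 13], 0, -1], [[0, 0, 0], 0, -1], [[0, 0, 0], 0, -1]])

```text
time: 12.7
eef_pos: [0.459, -0.363, 0.1272]
ee_rot: [[0.995, -0.103, -0.001], [-0.103, -0.995, 0.002], [-0.002, -0.002, -1.0]]
force: [0.1, 0.4, -0.3]
opening: 0.006
```

```bash
python3 st.py
```

```text
12.7 saw [   6.1 -373.    27.2] yaw 0.0043 F saw [ 0.1  0.4 -0.3] [ 0.02 -0.02  0.03]
```

Emit:
step_arm(commands=[[[0, -10, 0], 0.002, -1], [[0, -10, 0], 0, -1], [[0, -6, 0], 0, -1], [[0, -6, 0], 0, -1], [[0, -7, 0], 0, -1], [[0, -8, 0], 0, -1], [[0, -8, 0], 0, -1], [[0, -8, 0], 0, -1]])

```text
time: 13.37
eef_pos: [0.4661, -0.3017, 0.1284]
ee_rot: [[0.994, -0.107, 0.001], [-0.107, -0.994, -0.001], [0.001, 0.001, -1.0]]
force: [0.2, -1.7, 0.8]
opening: 0.003
```

Emit:
step_arm(commands=[[[0, -8, 0], 0, -1], [[0, -8, 0], 0, -1], [[0, -8, 0], 0, -1], [[0, -8, 0], 0, -1], [[0, -8, 0], 0, -1], [[0, -8, 0], 0, -1], [[0, -8, 0], 0, -1], [[0, -8, 0], 0, -1]])

```text
time: 14.03
eef_pos: [0.4728, -0.2377, 0.128]
ee_rot: [[0.994, -0.107, -0.0], [-0.107, -0.994, -0.0], [-0.0, 0.0, -1.0]]
force: [-0.3, -1.6, 1.7]
opening: 0.005
```

```bash
python3 st.py; python3 bar.py w5
```

```text
14.03 saw [   6.3 -246.9   28. ] yaw 0.0006 F saw [-0.1 -1.6  1.7] [-0.35  0.05 -0.02]
6285 [[-3.5999999046325684, -61.20000076293945], [-3.5, -259.3999938964844], [17.799999237060547, -259.3999938964844], [17.700000762939453, -61.20000076293945]] [[-2.9, -248.1, 22.7], [17.2, -65.6, 26.0]]
-280 [16. 17.] [20.8 45.5]
-250 [ 3.  17.3] [17.  45.4]
-220 [ 3.  17.1] [21.4 45.5]
-190 [-2.7 17. ] [21.5 45.4]
-160 [-2.8 16.9] [21.3 45.3]
-130 [-2.9 16.8] [21.4 45.2]
-100 [-0.9 17. ] [21.3 45.1]
-70 [-0.7 16.5] [21.3 45. ]
```

Emit:
step_arm(commands=[[[0, -8, 0], 0, -1], [[0, -8, 0], 0, -1], [[0, -8, 0], 0, -1], [[0, -8, 0], 0, -1], [[0, -8, 0], 0, -1], [[0, -8, 0], 0, -1], [[0, -6, 0], 0, -1], [[0, 0, 0], 0, -1]])

```text
time: 14.75
eef_pos: [0.4787, -0.1828, 0.128]
ee_rot: [[0.995, -0.105, -0.0], [-0.105, -0.995, 0.001], [-0.0, -0.001, -1.0]]
force: [0.1, -0.4, -0.4]
opening: 0.009
```

Emit:
step_arm(commands=[[[0, -3, 0], 0, -1], [[0, -3, 0], 0, -1], [[0, -3, 0], 0, -1], [[0, -3, 0], 0, -1]])

```text
time: 15.08
eef_pos: [0.4797, -0.1729, 0.128]
ee_rot: [[0.994, -0.108, -0.0], [-0.108, -0.994, -0.0], [-0.0, 0.0, -1.0]]
force: [0.3, -0.1, 0.2]
opening: 0.004
```

```bash
python3 st.py
```

```text
15.08 saw [   6.3 -181.7   28. ] yaw 0.0001 F saw [ 0.3 -0.1  0.2] [-0.08  0.01  0.01]
```

Emit:
step_arm(commands=[[[0, -3, 0], 0, -1], [[0, -3, 0], 0, -1], [[0, -3, 0], 0, -1], [[0, -3, 0], 0, -1]])

```text
time: 15.42
eef_pos: [0.481, -0.163, 0.1282]
ee_rot: [[0.994, -0.108, 0.0], [-0.108, -0.994, -0.003], [0.001, 0.003, -1.0]]
force: [-1.7, -9.4, 1.1]
opening: 0.005
```

```bash
python3 st.py
```

```text
15.42 saw [   6.4 -171.7   28.2] yaw 0.0001 F saw [-0.7 -9.5  1.1] [-2.26  0.23  0.  ]
```

Emit:
step_arm(commands=[[[0, -3, 0], 0, -1], [[0, -3, 0], 0, -1], [[0, -3, 0], 0, -1], [[0, -3, 0], 0, -1]])

```text
time: 15.75
eef_pos: [0.482, -0.1529, 0.1283]
ee_rot: [[0.994, -0.11, 0.0], [-0.11, -0.994, -0.005], [0.001, 0.005, -1.0]]
force: [-0.5, -9.8, -0.2]
opening: 0.007
```

```bash
python3 st.py; python3 bar.py w6
```

```text
15.75 saw [   6.3 -161.6   28.3] yaw -0.0021 F saw [ 0.6 -9.8 -0.2] [-2.21  0.31  0.03]
6234 [[-4.599999904632568, 23.5], [-3.799999952316284, -174.3000030517578], [18.0, -174.3000030517578], [17.200000762939453, 23.600000381469727]] [[-3.2, -161.7, 22.9], [17.2, 19.3, 26.1]]
-190 [16.  17.4] [17.  45.3]
-160 [ 3.2 17.2] [17.1 45.2]
-130 [ 3.1 17.2] [21.6 45.3]
-100 [-3.1 16.6] [20.9 45.2]
-70 [-3.2 16.6] [21.1 45.2]
-40 [-3.1 16.7] [21.1 45. ]
-10 [ 1.6 16.9] [21.4 45. ]
20 [-0.7 16.1] [20.8 52.7]
```

Emit:
step_arm(commands=[[[0, -4, 0], 0, -1], [[0, -4, 0], 0, -1], [[0, -4, 0], 0, -1], [[0, -4, 0], 0, -1], [[0, -4, 0], 0, -1], [[0, -4, 0], 0, -1], [[0, -4, 0], 0, -1], [[0, -4, 0], 0, -1]])

```text
time: 16.47
eef_pos: [0.4858, -0.1208, 0.1283]
ee_rot: [[0.994, -0.11, 0.001], [-0.11, -0.994, -0.004], [0.001, 0.004, -1.0]]
force: [-0.9, -10.5, 0.2]
opening: 0.002
```

```bash
python3 st.py
```

```text
16.47 saw [   6.6 -129.3   28.3] yaw -0.002 F saw [  0.2 -10.6   0.2] [-2.18  0.17 -0.03]
```

Emit:
step_arm(commands=[[[0, -3, 0], 0, -1], [[0, -3, 0], 0, -1], [[0, -3, 0], 0, -1], [[0, -3, 0], 0, -1], [[0, -3, 0], 0, -1], [[0, -2, 0], 0, -1]])

```text
time: 16.97
eef_pos: [0.4876, -0.1037, 0.1283]
ee_rot: [[0.994, -0.109, 0.0], [-0.109, -0.994, -0.004], [0.001, 0.004, -1.0]]
force: [-0.5, -10.1, 0.0]
opening: 0.005
```

```bash
python3 st.py
```

```text
16.97 saw [   6.6 -112.1   28.3] yaw -0.0017 F saw [  0.6 -10.1   0. ] [-2.18  0.03  0.04]
```

Emit:
step_arm(commands=[[[0, -2, 0], 0, -1], [[0, -1.5, 0], 0, -1], [[0, -1.5, 0], 0, -1], [[0, -1, 0], 0, -1], [[0, -1, 0], 0, -1], [[0, -0.5, 0], 0, -1], [[0, -0.5, 0], 0, -1]])

```text
time: 17.55
eef_pos: [0.4884, -0.096, 0.1283]
ee_rot: [[0.994, -0.11, 0.0], [-0.11, -0.994, -0.004], [0.001, 0.004, -1.0]]
force: [-0.9, -10.3, 0.6]
opening: 0.005
```

```bash
python3 st.py
```

```text
17.55 saw [   6.6 -104.3   28.3] yaw -0.0019 F saw [  0.3 -10.3   0.6] [-2.18  0.06 -0.  ]
```

Emit:
step_arm(commands=[[[0, -0.4, 0], 0, -1], [[0, -0.4, 0], 0, -1], [[0, -0.4, 0], 0, -1]])

```text
time: 17.8
eef_pos: [0.4885, -0.0948, 0.1283]
ee_rot: [[0.994, -0.11, 0.0], [-0.11, -0.994, -0.004], [0.001, 0.004, -1.0]]
force: [-1.3, -10.1, -0.4]
opening: 0.006
```

```bash
python3 st.py
```

```text
17.8 saw [   6.6 -103.2   28.3] yaw -0.0019 F saw [ -0.2 -10.2  -0.4] [-2.12  0.04  0.03]
```

Steady drag is about 10.2 N. I now creep in 0.4 mm rows until the force rises.

Emit:
step_arm(commands=[[[0, -0.4, 0], 0, -1], [[0, -0.4, 0], 0, -1], [[0, -0.4, 0], 0, -1]])

```text
time: 18.05
eef_pos: [0.4887, -0.0936, 0.1283]
ee_rot: [[0.994, -0.11, 0.0], [-0.11, -0.994, -0.004], [0.001, 0.004, -1.0]]
force: [0.2, -10.2, -0.1]
opening: 0.001
```

Emit:
step_arm(commands=[[[0, -0.4, 0], 0, -1], [[0, -0.4, 0], 0, -1]])

```text
time: 18.22
eef_pos: [0.4887, -0.0928, 0.1282]
ee_rot: [[0.994, -0.11, 0.0], [-0.11, -0.994, -0.004], [0.001, 0.004, -1.0]]
force: [-0.5, -9.6, -0.2]
opening: 0.003
```

Emit:
step_arm(commands=[[[0, -0.4, 0], 0, -1], [[0, -0.3, 0], 0, -1]])

```text
time: 18.38
eef_pos: [0.4888, -0.0921, 0.1282]
ee_rot: [[0.994, -0.11, 0.0], [-0.11, -0.994, -0.004], [0.001, 0.004, -1.0]]
force: [-0.4, -9.1, -0.5]
opening: 0.007
```

Emit:
step_arm(commands=[[[0, -0.3, 0], 0, -1], [[0, -0.2, 0], 0, -1]])

```text
time: 18.55
eef_pos: [0.4889, -0.0916, 0.1282]
ee_rot: [[0.994, -0.11, 0.0], [-0.11, -0.994, -0.004], [0.001, 0.004, -1.0]]
force: [-0.8, -8.7, -0.1]
opening: 0.008
```

Emit:
step_arm(commands=[[[0, -0.4, 0], 0, -1], [[0, -0.4, 0], 0, -1]])

```text
time: 18.72
eef_pos: [0.4889, -0.0913, 0.1283]
ee_rot: [[0.994, -0.11, 0.0], [-0.11, -0.994, -0.005], [0.001, 0.005, -1.0]]
force: [-0.1, -11.7, 0.9]
opening: 0.009
```

Emit:
step_arm(commands=[[[0, -0.4, 0], 0, -1], [[0, -0.4, 0], 0, -1]])

```text
time: 18.88
eef_pos: [0.4889, -0.0913, 0.1282]
ee_rot: [[0.994, -0.11, -0.0], [-0.11, -0.994, -0.006], [0.001, 0.006, -1.0]]
force: [-0.0, -13.6, -0.1]
opening: 0.007
```

Emit:
step_arm(commands=[[[0, -0.3, 0], 0, -1]])

```text
time: 18.97
eef_pos: [0.4889, -0.0913, 0.1283]
ee_rot: [[0.994, -0.11, -0.0], [-0.11, -0.994, -0.006], [0.001, 0.006, -1.0]]
force: [0.1, -13.4, 0.2]
opening: 0.006
```

Emit:
step_arm(commands=[[[0, -0.4, 0], 0, -1], [[0, 0, 0], 0, -1]])

```text
time: 19.13
eef_pos: [0.4889, -0.0912, 0.1283]
ee_rot: [[0.994, -0.111, -0.0], [-0.111, -0.994, -0.006], [0.001, 0.006, -1.0]]
force: [-0.5, -14.0, -0.3]
opening: 0.001
```

```bash
python3 st.py
```

```text
19.13 saw [  6.6 -99.5  28.3] yaw -0.003 F saw [  1.  -14.   -0.3] [-3.14  0.15 -0.01]
```

Emit:
step_arm(commands=[[[0, -0.4, 0], 0, -1], [[0, -0.2, 0], 0, -1], [[0, 0, 0], 0, -1]])

```text
time: 19.38
eef_pos: [0.4889, -0.0912, 0.1282]
ee_rot: [[0.994, -0.111, -0.0], [-0.111, -0.994, -0.007], [0.0, 0.007, -1.0]]
force: [-0.5, -15.1, -0.0]
opening: 0.003
```

```bash
python3 st.py
```

```text
19.38 saw [  6.5 -99.5  28.2] yaw -0.0034 F saw [  1.1 -15.1  -0. ] [-3.46  0.16  0.01]
```

Emit:
step_arm(commands=[[[0, -0.4, 0], 0, -1], [[0, 0, 0], 0, -1], [[0, 0, 0], 0, -1]])

```text
time: 19.63
eef_pos: [0.4889, -0.0911, 0.1282]
ee_rot: [[0.994, -0.111, -0.0], [-0.111, -0.994, -0.007], [0.001, 0.007, -1.0]]
force: [0.1, -16.0, -0.0]
opening: 0.01
```

```bash
python3 st.py
```

```text
19.63 saw [  6.6 -99.5  28.2] yaw -0.0038 F saw [  1.8 -15.9  -0. ] [-3.65  0.15  0.01]
```

Emit:
step_arm(commands=[[[0, 0, 0], 0, -1], [[0, 0, 0], 0, -1], [[0, 0, 0], 0, -1]])

```text
time: 19.88
eef_pos: [0.4889, -0.0911, 0.1283]
ee_rot: [[0.994, -0.111, -0.0], [-0.111, -0.994, -0.007], [0.001, 0.007, -1.0]]
force: [-0.9, -15.8, 0.2]
opening: 0.005
```

```bash
python3 st.py
```

```text
19.88 saw [  6.6 -99.4  28.3] yaw -0.0038 F saw [  0.8 -15.8   0.2] [-3.62  0.2  -0.03]
```

Emit:
step_arm(commands=[[[0, 0, 0], 0, -1], [[0, 0, 0], 0, -1], [[0, 0, 0], 0, -1], [[0, 0, 0], 0, -1], [[0, 0, 0], 0, -1], [[0, 0, 0], 0, -1], [[0, 0, 0], 0, -1]])

```text
time: 20.47
eef_pos: [0.4889, -0.0911, 0.1283]
ee_rot: [[0.994, -0.111, -0.0], [-0.111, -0.994, -0.007], [0.001, 0.007, -1.0]]
force: [-0.9, -16.0, 0.5]
opening: 0.004
```

```bash
python3 st.py
```

```text
20.47 saw [  6.6 -99.4  28.3] yaw -0.0038 F saw [  0.8 -16.    0.5] [-3.66  0.19 -0.02]
```

Emit:
step_arm(commands=[[[0, 2, 0], 0, -1], [[0, 3, 0], 0, -1], [[0, 10, 0], 0, -1], [[0, 25, 0], 0, -1], [[0, 10, -25], 0, -1], [[0, 0, -35], 0, -1], [[0, 0, -35], 0, -1], [[0, 0, -35], 0, -1]])

```text
time: 21.13
eef_pos: [0.4834, -0.1343, 0.2593]
ee_rot: [[0.994, -0.107, -0.001], [-0.107, -0.994, 0.001], [-0.001, -0.001, -1.0]]
force: [0.4, -0.2, 0.5]
opening: 0.001
```

Emit:
step_arm(commands=[[[0, -20, -10], 0, -1], [[0, 0, 0], 0, -1], [[0, 0, 0], 0, -1]])

```text
time: 21.38
eef_pos: [0.4861, -0.1138, 0.2682]
ee_rot: [[0.995, -0.105, 0.001], [-0.105, -0.995, -0.0], [0.001, 0.0, -1.0]]
force: [-1.2, -0.3, -0.4]
opening: 0.005
```

```bash
python3 st.py; python3 bar.py w7; python3 - <<'E'
from h import *
p,W=wcloud('w8'); S=saw(W)
for th in('red_stop','red_flag','blue_stop','blue_flag'):
    for r in manip.cut_out('wrist',th)[:1]:
        w=S[r['pixels']&np.isfinite(W[...,0])]
        if len(w): print(th,round(r['conf'],2),np.round(r['bbox']),np.round(np.percentile(w,[2,50,98],axis=0),1).tolist())
save('w8c',cv2.resize(p[100:300,100:440],(800,470),interpolation=2))
E
```

```text
21.38 saw [   6.2 -122.3  168.2] yaw 0.003 F saw [-1.2 -0.4 -0.4] [ 0.    0.03 -0.01]
4061 [[-60.400001525878906, -85.30000305175781], [17.5, -85.69999694824219], [18.200000762939453, 57.400001525878906], [-59.70000076293945, 57.79999923706055]] [[-58.1, -83.7, 21.6], [17.4, 54.0, 27.0]]
-100 [-4.1 17.2] [20.  44.7]
-70 [-4.1 17.3] [20.  44.8]
-40 [-3.2 17.5] [20.1 44.8]
-10 [-58.   16.8] [20.3 44.9]
20 [-57.7  16.8] [20.  50.2]
50 [-2.7 17.2] [20.5 55.1]
red_stop 0.84 [121. 169.  33.  81.] [[-7.3, 77.8, 24.7], [29.7, 85.4, 51.0], [71.3, 103.7, 54.8]]
red_flag 0.83 [125. 188.  30.  39.] [[-8.7, 83.6, 23.3], [7.2, 85.6, 52.3], [32.4, 98.1, 55.0]]
blue_stop 0.97 [ 66. 175.  47.  83.] [[-7.8, 152.2, 36.2], [27.1, 159.5, 65.9], [69.5, 174.9, 91.2]]
blue_flag 0.81 [ 59. 193.  28.  44.] [[-8.9, 157.5, 56.4], [14.8, 159.6, 79.8], [37.0, 169.9, 91.6]]
```

View pics/w8c.png

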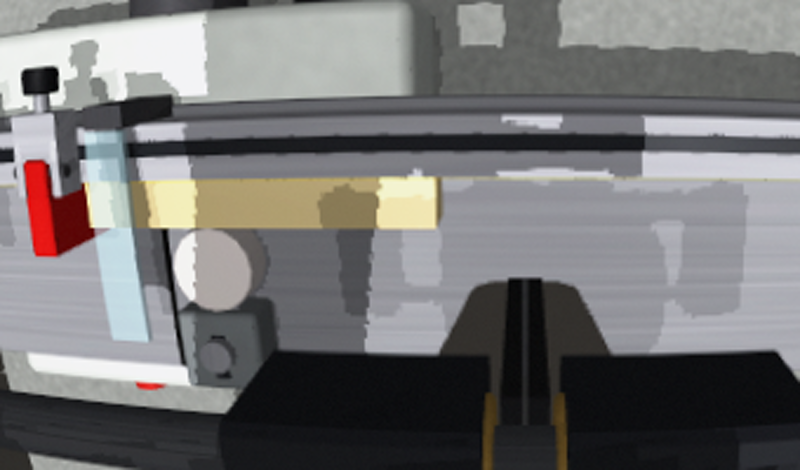

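The crop shows the bar flush along the fence and under the guide, with its leading end at the red blade (about (88,205)). Its trailing end is at (440,200), which measures y ≈ -85.5 mm and puts the leading end at about +84.5 mm. The stop's face is at about 84 mm.

```bash
python3 -c "
from station import manip
print(manip.job_done())"
```

```text
the job is handed in; nothing more can be done
None
```

The job is handed in at about 21.5 s of the 70 s. The red flag is fully down, the blue one is still up, and the bar sits flush with the fence against the red stop.

- **Flag:** I pushed the red flag over its hinge and pressed it down to its stop. Its top measured about 55 mm above the bed, against 54 mm given.
- **Bar:** I squared it to the fence with both open fingers, then pushed it from its trailing end under the guide until it met the stop.
- **Press:** I held it for about 0.8 s at about 16 N total. The guide's drag measured 9 to 10 N on the way in, so about 6 to 7 N went into the stop. The wrist moment agreed, at about 7 N.

**Last checks, from the wrist camera:**
- **Bar end:** the leading end is at about y = 84.5 mm and the stop face at about 84 mm. They agree within the measuring error.
- **Stop position:** the red stop measured within 0.5 mm of where it was before the press, also within the measuring error.
- **Robot:** it is clear of everything.

I did not measure the bystanders again at the end; the arm never came near them. The drag read slightly lower (8.7 N) at the slowest creep, so the force at the stop is uncertain by about 1 N. That still keeps it within 4 to 10 N.

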